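# Draw a test tile out of the scratch tester and lock it

### The job

The scratch tester has finished with the ceramic tile. Press gently on top of the tile and draw it out of the slot along its guideway until it sits squarely home against the front stop, then push the lock bolt fully across behind it, without forcing it, and let go. The tile is brittle and cracks if it is pressed with more than about 25 N; leave the things lying round the tester where they are.

Things in the scene. Friction and masses are not known exactly. Their poses are not given: they have to be found in the camera images.
- tester: low bench tester, fixed: dark steel bed, x -130..130, y -78..138 mm, top 16 mm above the origin, which is at table height on the guideway's centre line. -x points out of the slot to the front stop, +y to the bolt. Two aluminium rails 6 mm high above the bed, inner faces at y -52 and +52, outer at -62 and +62, guide the tile. Place and yaw vary
- stop_face (a point): middle of the inner face of the front stop, a bar 10 mm high above the bed (tester frame x -105, y 0, z 19 mm); axes as the tester's. With the tile home its near edge touches this face and its centre lies 45 mm to +x of it
- slot_mouth (a point): top middle of the slot opening in the white housing (tester x 45, y 0, z 30 mm). Slot 14 mm high over the bed; housing x 45..130, y -74..74, top 44 mm above the table. Just inside (x 48..58) a sprung felt pad bears on the tile with about 4 N until the tile has left it
- tile_top (a point): centre of the top face of the flat white ceramic tile, 90 mm (x, along the guideway) by 100 (y) by 6 thick, 0.1 to 0.25 kg, loose on the bed, top 22 mm above the table, 2 mm play to each rail; axes as tester's. At first 40 to 70 mm of it lie open before the slot. Friction on the bed about 0.25, on its top 0.6: press with some 12 to 18 N to drag it. Rigid; over 25 N from the robot cracks it
- bolt_tab (a point): centre of the bolt's upright black tab, 22 (tester x) by 12 (y) by 32 mm high, 24 to 55 mm above the table, at tester x -7. The bolt slides along tester -y, friction 2 N. Its tongue (x -12..-2) reaches 46 mm to -y of the tab's centre, passes 3 mm behind the far edge of the homed tile and strikes the side of one not home: over 20 N chips it
- bolt (a joint): travel of the lock bolt in m: 0 drawn back, 0.045 fully across at its end stop; moves towards the tester's -y as it grows
- meter: grey hand multimeter 150 by 75 by 38 mm lying flat, origin under its centre; leave alone
- driver: screwdriver lying on the table, origin under it; leave alone
- dish: small open steel cup, 70 mm across, 30 mm high, origin under its centre; leave alone
- jar: small amber glass jar, 44 mm across, 60 mm high, origin under its centre; leave alone
Not all that is in view belongs to the job. What is meant by the part that bears tile_top is not green, red or turquoise, and is the larger of those in its own colour.

How it is judged:
By the outcome, as a careful person would: the job done as asked, in the order asked, and still so for the second after the job is handed in, with the robot touching nothing.
It also fails if it takes over 58 s, if anything falls off the work surface, if the arm or the gripper's body presses on something with over 40 N, if the wrist force passes 120 N, or if a joint passes its speed limit or range.

### The arm

A 7-joint arm with a two-finger parallel gripper is mounted at the origin on the work surface. World frame = base frame: x ahead of the robot, y to its left, z up, the work surface at z = 0. Lengths are in m, angles in rad, forces in N, time in s.
With the tool pointing down it reaches from about 0.425 to 0.925 m from the base axis. Payload 6.8 kg.
Tool frame: the origin (TCP) lies at the very end of the fingers, on their centre line; the grasp point (between the pads) lies 19 mm behind it; z points along the fingers, x is the direction in which the jaws open and shut, and the axes are right-handed (so a half turn about z gives the same grasp; the last joint's range is limited). The gripper opens to 85 mm and grips with 20 to 120 N. Pads are 22 mm wide; open, the fingers measure 114 mm over their backs; the gripper's body (76 mm by 85 mm) begins 54 mm behind the grasp point. The pads swing forward as they close: fully open they stand 13 mm farther back than shut.
Start: joints at [-1.33, 0.477, 0.022, 1.555, -0.011, 1.109, -0.083], TCP at [0.231, 0.634, 0.231] pointing down, gripper open.
Joint ranges: [-2.96, 2.96], [-0.34, 2.1], [-1.41, 1.46], [0.24, 2.44], [-1.37, 4.51], [0.17, 1.92], [-2.96, 2.96]. Speed limits (rad/s): [2.39, 2.39, 3.14, 3.14, 3.14, 3.14, 3.14].

### API

Orientations are given as a unit quaternion [w, x, y, z].
In Python, from station import bot gives the robot as it stands.
- The arm moves only by the shell command python3 -m creep 'ROWS' [FORCE]. ROWS is JSON, a list that holds one entry, the list of rows, each a list of 7 numbers: the shift along the tool's x, y, z in cm, then the turn, a rotation vector about the tool's x, y, z in rad, then the opening, from 0 (shut) to 1 (fully open). In form: [[[dx, dy, dz, wx, wy, wz, claw], ...]]. A call has 1 to 10 rows; each row is the pose to reach, as a shift and turn from the pose commanded when the call began, along the tool's axes at that moment; what a row does not reach only later rows make up. A row lasts 1/8 s, in which the tool goes at most 62.5 mm and 10.7 degrees, less where a joint would pass 70% of its speed; a pose out of reach is approached as far as the arm can. A call with a gripper value outside its range is refused whole. The fingers move at their own pace and stop on an object; FORCE is the grip in N (left out, the last holds). Time passes only in rows, so rows that repeat a pose let the fingers close. It gives the time, the measured TCP pose, the force and the opening at its end, in the units of the state.
- bot.get_obs(): the state, without advancing time (a new reading comes with each control period).
- bot.read_camera(name): name is "scene" or "top" or "wrist"; returns (picture, depth): 400x640x3 uint8, blue, green, red; 400x640 float32, m along the optical axis (not along the pixel's ray), 0 where there is no reading.
- bot.calibration(name): a dict with "mtx" (3x3 intrinsics, pixels), "rvec" (rotation vector, rad) and "tvec" (3), from world to camera coordinates, as OpenCV has them. Camera axes: x right, y down, z forward; pixel columns grow to the right and rows downward; lengths in m; the calibration is good to about 2 mm. A picture is of the moment at which its call begins: read the wrist's pose just before it. calibration takes no time and is no camera call; for the wrist camera it gives the pose at the moment of the call.
- bot.hand_in(): hands the job in, once; it reports no verdict.
Trained networks look in the newest picture that a camera, given by its name, has taken for a name from the list of things; names that differ only in an ending like _2 or _b are one class to them, and where a whole thing is asked for, a point or a joint stands for the part that bears it (a point fixed in the world has none). Each returns a list of dicts, best first, with "p" (0 to 1); they miss things now and then, are a little off and sometimes report something else, mostly with a low value. They report only what shows in the picture. A call takes as long as a camera call. They do not tell look-alikes from the thing itself.
- bot.find_in(camera, label): "xy" ([column, row] in pixels, amid what is visible of it).
- bot.silhouettes(camera, label): "mask" (400x640 bool, what is visible of it) and "xy" ([column, row] in pixels, amid what is visible of it).
The state is a dict: "t": time; "q": joint angles; "joint_vel": joint speeds; "joint_torque": joint torques, N m; "eef_pos": TCP position; "tool_rot": TCP orientation; "contact_force": force on the tool from outside, world axes, zero at the start; "torque": the same for the moment, N m; "gripper_width": opening from 0.0 (shut) to 1.0 (fully open).
Only numpy, scipy, OpenCV 4.12 (cv2) and the standard library are available. Lean on these libraries where they do the work, as an engineer would, in place of code of your own. Each camera call takes 0.05 s, during which the arm holds its last target.

## Working session

There is one attempt and no reset: what is moved stays moved. The work goes in short steps, Python scripts to look and compute and a shell command to move; the robot and the scene stay as the last step left them, time stands still between calls to the robot, and variables do not carry over. Pictures are saved under pics/ and viewed, and the job is handed in when it is done.

```bash
ls; mkdir -p pics
python3 - <<'E'
from station import bot
import cv2
o=bot.get_obs()
for k,v in o.items(): print(k,v)
for n in ("scene","top","wrist"):
    im,d=bot.read_camera(n); cv2.imwrite(f"pics/{n}0.png",im)
    import numpy as np; np.save(f"pics/{n}0.npy",d)
    c=bot.calibration(n); print(n,c)
E
```

```text
pics
t 0.0
q [-1.33015148  0.47781853  0.02230147  1.55644933 -0.01152915  1.10930022
 -0.08307118]
joint_vel [ 7.30676554e-04 -1.94230286e-04  2.52233387e-05  4.15722382e-04
 -1.02663096e-03 -5.91268482e-04  2.49580840e-03]
joint_torque [-1.85163117e-03 -5.96444213e+01  1.60719831e+00 -2.81203634e+01
  1.24243877e-02  9.26003850e-03 -8.70439806e-06]
eef_pos [0.23044049 0.63381353 0.23031351]
tool_rot [ 5.68303408e-04  8.19039133e-01  5.73736913e-01 -7.28919076e-04]
contact_force [-0.93651552  0.07708713 -0.32998686]
torque [-0.01427511 -0.04790893  0.00714311]
gripper_width 0.9989248930444048
scene {'mtx': array([[408.42292159,   0.        , 322.34088279],
       [  0.        , 408.42292159, 195.22589764],
       [  0.        ,   0.        ,   1.        ]]), 'rvec': array([ 2.13236186,  1.34835951, -0.50643097]), 'tvec': array([-0.27343311, -0.34686596,  1.25123672])}
top {'mtx': array([[473.92607049,   0.        , 324.60796923],
       [  0.        , 473.92607049, 200.23770677],
       [  0.        ,   0.        ,   1.        ]]), 'rvec': array([ 2.13192041, -2.12087202,  0.21800139]), 'tvec': array([0.03198565, 0.58177057, 1.17671947])}
wrist {'mtx': array([[330.10743983,   0.        , 319.01688592],
       [  0.        , 330.10743983, 198.15101902],
       [  0.        ,   0.        ,   1.        ]]), 'rvec': array([-2.36629152, -1.65589007, -0.24562677]), 'tvec': array([-0.67456344, -0.03778904,  0.37921388])}
```

View pics/scene0.png

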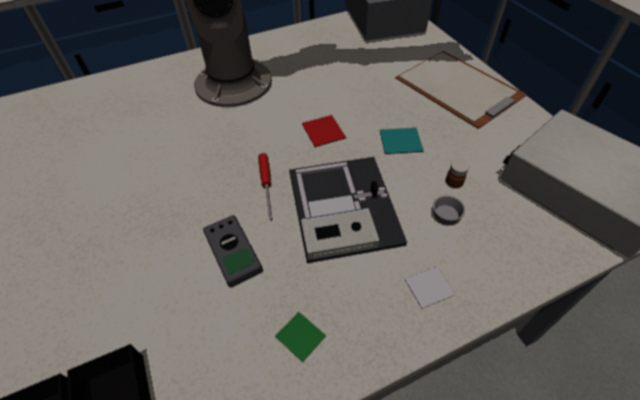

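View pics/top0.png

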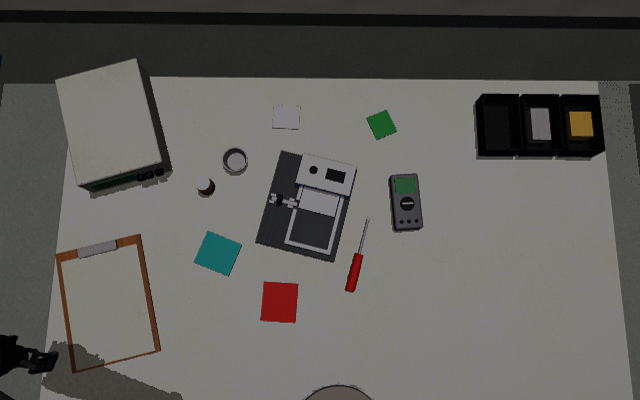

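View pics/wrist0.png

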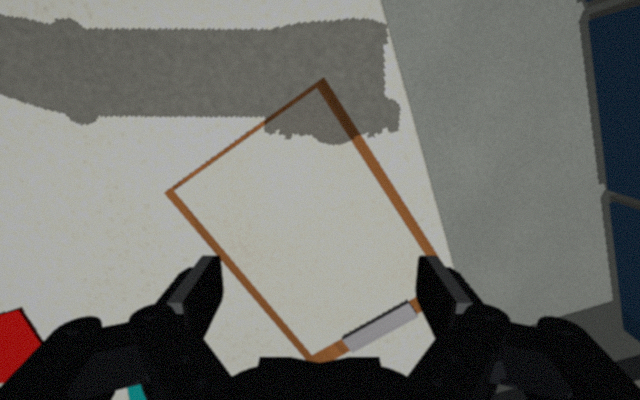

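The scene view shows the tester at about (350,210) with the tile at its slot (330,205). In the top view the tester is at (305,205), its tile at (320,203), the bolt tab at (280,200) and a loose decoy tile at (286,117). Next I'll fit the tester's pose.

```bash
cat > h.py <<'E'
import numpy as np, cv2
from scipy.spatial.transform import Rotation as R
def w2p(c,P):
    p,_=cv2.projectPoints(np.asarray(P,float).reshape(-1,3),c['rvec'],c['tvec'],c['mtx'],None); return p.reshape(-1,2)
def p2w(c,uv,z):
    Rm=cv2.Rodrigues(c['rvec'])[0]; o=-Rm.T@c['tvec']
    d=Rm.T@np.linalg.inv(c['mtx'])@np.array([uv[0],uv[1],1.]); return o+d*(z-o[2])/d[2]
E
python3 - <<'E'
from station import bot
from h import *
im=cv2.imread('pics/top0.png'); cv2.imwrite('pics/crop.png',cv2.resize(cv2.convertScaleAbs(im[140:270,245:370],alpha=1.6),None,fx=4.6,fy=4.6,interpolation=cv2.INTER_CUBIC))
im=cv2.imread('pics/scene0.png'); cv2.imwrite('pics/crop2.png',cv2.resize(cv2.convertScaleAbs(im[150:265,280:410],alpha=1.6),None,fx=5,fy=5,interpolation=cv2.INTER_CUBIC))
c=bot.calibration('top')
for uv,z in [((320,203),.022),((280,200),.055),((281,152),.016)]: print(p2w(c,uv,z))
E
```

```text
[0.58055352 0.0468652  0.022     ]
[0.58161577 0.15094789 0.055     ]
[0.7230073  0.15439377 0.016     ]
```

View pics/crop.png

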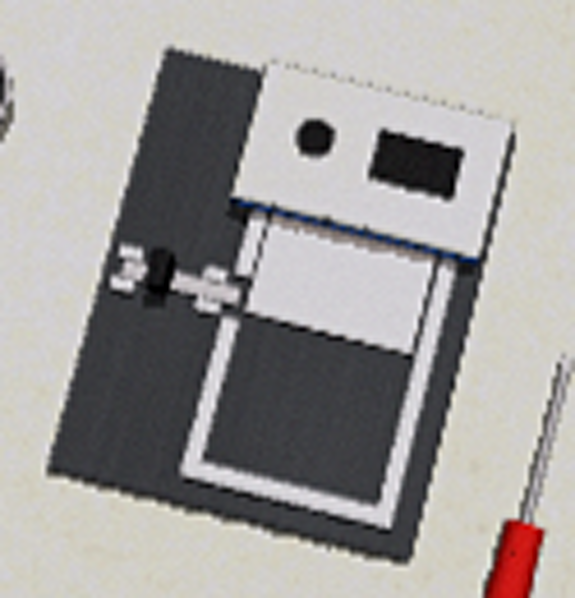

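View pics/crop2.png

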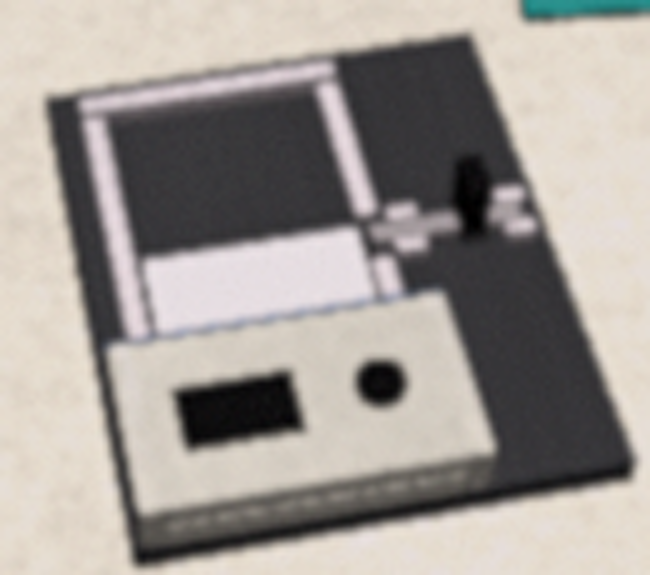

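```bash
cat >> h.py <<'E'
def T2w(p,P):
    P=np.asarray(P,float).reshape(-1,3)/1000; c,s=np.cos(p[2]),np.sin(p[2])
    return np.c_[p[0]+c*P[:,0]-s*P[:,1],p[1]+s*P[:,0]+c*P[:,1],P[:,2]]
E
python3 - <<'E'
from station import bot
from h import *
from scipy.optimize import least_squares
ct,cs=bot.calibration('top'),bot.calibration('scene')
top=[((167,48),(130,138,16)),((48,472),(-130,138,16)),((410,562),(-130,-78,16)),((272,60),(130,74,44)),((515,122),(130,-74,44)),((234,200),(45,74,44)),((475,260),(45,-74,44))]
sc=[((50,98),(-130,-78,16)),((472,37),(-130,138,16)),((632,465),(130,138,16)),((107,345),(45,-74,44)),((443,291),(45,74,44)),((495,447),(130,74,44)),((140,518),(130,-74,44))]
ut=np.array([((a[0]+.5)/4.6-.5+245,(a[1]+.5)/4.6-.5+140) for a,_ in top]);us=np.array([((a[0]+.5)/5-.5+280,(a[1]+.5)/5-.5+150) for a,_ in sc])
Pt=[b for _,b in top];Ps=[b for _,b in sc]
ft=lambda p:(w2p(ct,T2w(p,Pt))-ut).ravel()/474
fs=lambda p:(w2p(cs,T2w(p,Ps))-us).ravel()/408
for f in (ft,fs,lambda p:np.r_[ft(p),fs(p)]):
    r=least_squares(f,[.58,.05,-.2]); print(r.x,np.abs(r.fun).max()*440, np.degrees(r.x[2]))
p=r.x
for uv,z in [((240,312),22),((411,354),22),((162,254),55)]:
    w=p2w(ct,((uv[0]+.5)/4.6-.5+245,(uv[1]+.5)/4.6-.5+140),z/1000); c,s=np.cos(p[2]),np.sin(p[2]); d=w[:2]-p[:2]
    print(uv, (c*d[0]+s*d[1])*1000,(-s*d[0]+c*d[1])*1000)
np.save('pose.npy',p)
for n in [(-12,0,22),(-7,92,55),(0,0,22)]: print(n,T2w(p,n))
o=bot.get_obs(); print(R.from_quat(o['tool_rot'],scalar_first=True).as_matrix())
E
```

```text
[ 0.56898119  0.05296058 -0.24584889] 1.216602513769634 -14.086103942137477
[ 0.57252073  0.05516347 -0.24998218] 1.7313958861777337 -14.322923643013798
[ 0.57122716  0.05450754 -0.2479838 ] 1.8750264977922417 -14.208425234593415
(240, 312) -16.273741935234366 51.70088432848324
(411, 354) -15.240601632518311 -50.19631356244053
(162, 254) -0.4810165302988716 100.1379907368956
(-12, 0, 22) [[0.55959425 0.05745294 0.022     ]]
(-7, 92, 55) [[0.58702269 0.14541135 0.055     ]]
(0, 0, 22) [[0.57122716 0.05450754 0.022     ]]
[[ 3.41734478e-01  9.39796462e-01 -3.96607906e-04]
 [ 9.39795581e-01 -3.41734701e-01 -1.28799246e-03]
 [-1.34598544e-03  6.74210733e-05 -9.99999092e-01]]
```

```bash
cat >> h.py <<'E'
def tgt(o,P,pose=None):
    """tool-frame shift (cm) from measured pose to world point; extra wz to align tool x to tester +y"""
    M=R.from_quat(o['tool_rot'],scalar_first=True)
    s=M.inv().apply(np.asarray(P)-o['eef_pos'])*100
    p=np.load('pose.npy')[2]; G=np.array([[-np.sin(p),np.cos(p),0],[np.cos(p),np.sin(p),0],[0,0,-1.]]).T
    return s.round(2),(M.inv()*R.from_matrix(G)).as_rotvec().round(4)
E
python3 - <<'E'
from station import bot
from h import *
o=bot.get_obs(); c=bot.calibration('wrist'); Rm=cv2.Rodrigues(c['rvec'])[0]; pos=-Rm.T@c['tvec']
M=R.from_quat(o['tool_rot'],scalar_first=True)
print('cam in tool',M.inv().apply(pos-o['eef_pos']), 'axis',M.inv().apply(Rm[2]))
print(p2w(c,(319,198),0))
p=np.load('pose.npy')
print(tgt(o,T2w(p,(-60,0,200))[0]), T2w(p,(-60,0,200)))
d=np.load('pics/top0.npy'); ct=bot.calibration('top')
# height near brackets
Rt=cv2.Rodrigues(ct['rvec'])[0]; vv,uu=np.mgrid[185:215,265:305]
X=(np.c_[(uu.ravel()-ct['mtx'][0,2])/ct['mtx'][0,0],(vv.ravel()-ct['mtx'][1,2])/ct['mtx'][1,1],np.ones(uu.size)]*d[vv,uu].ravel()[:,None]-ct['tvec'])@Rt
print((X[:,2].reshape(30,40)*1000).round().astype(int)[::2,::2])
E
```

```text
cam in tool [ 0.00031114 -0.07382242 -0.14236854] axis [-1.18972025e-04  2.91791712e-01  9.56481878e-01]
[0.26789646 0.62029728 0.        ]
(array([-43.41,  45.85,   3.12]), array([-0.    ,  0.0013, -0.1008])) [[0.5130626  0.06923454 0.2       ]]
[[   5    0    0   16   14   19   17   17   17   14   17   14   15   14
    18   17   18   34   44   37]
 [   0    1   -1   13   19   17   15   18   17   19   13   12   20   17
    20   18   13   21   25   11]
 [   0   -4    2   17   17   17   16   15   14   15   18   18   15   16
    16   11   14   19   17   20]
 [  -2    0    0   11   18   14   15   21   20   18   16   11   14   14
    12   16   15   15   23   22]
 [  -4    1   21   20   14   21   13   15   19   17   12   13   18   14
    17   17    9   22   19   21]
 [   2    2   18   24   24   22   16   57   52   15   16   18 1265   19
    16   15   21   25   15   20]
 [  -2    2   14   18   18   22   51   55   57   14   20   22   15   19
    16   18   21   24   20   21]
 [  -3   18   15   25   24   29   57   58   56   24   17   16   25   27
    21   14   22   16   22   22]
 [  -4   16   24   23   28   18   53   55   45   24   25   24   19   22
    24   12   16   16   25   20]
 [   0   20   17   18   24   15   37   39   35   19   21   25   24   20
    24   19   26   23   24   27]
 [  -2   17   15   11   13   20   17   17   15   15   10   13   25   21
    26   27   12   22   20   23]
 [  12   17   13   17   18   16   13   16   14   18   15   17   22   25
    17   17   13   20   19   16]
 [  15   12   16   18   16   17   15   13   15   16   19   14   12   14
    21   26   19   14   19   20]
 [  14   14   18   14   13   16   17   14   14   14   15   12   20   15
    19   21   16   16   18   14]
 [  17   20   15   17   14   16   15   18   15   17   13   15   13   15
    21   24   16   16   18   13]]
```

```bash
python3 -m creep '[[[-3,3.2,0,0,0,-0.01,0],[-8,8.5,0,0,0,-0.03,0],[-13,13.7,0,0,0,-0.05,0],[-17.5,18.5,0,0,0,-0.06,0],[-22,23.2,0,0,0,-0.08,0],[-26.5,28,0,0,0,-0.1008,0],[-31,32.7,0,0,0,-0.1008,0],[-35.5,37.5,0,0,0,-0.1008,0],[-40,42.2,0,0,0,-0.1008,0],[-43.4,45.9,0,0,0,-0.1008,0]]]' 20; python3 -m creep '[[[0,0,1,0,0,0,0],[0,0,2,0,0,0,0]]]'
python3 - <<'E'
from station import bot
from h import *
im,d=bot.read_camera('wrist');np.save('pics/w1.npy',d); cv2.imwrite('pics/w1.png',im); o=bot.get_obs(); c=bot.calibration('wrist')
np.savez('pics/w1c.npz',**c)
print(o['t'],o['eef_pos'],o['contact_force'],o['gripper_width'])
p=np.load('pose.npy')
im=cv2.convertScaleAbs(im,alpha=1.5)
for P in [(-105,52,22),(-105,-52,22),(45,74,44),(45,-74,44),(45,52,22),(-130,138,16),(-130,-78,16),(-7,100,55)]:
    u=w2p(c,T2w(p,P))[0]; cv2.circle(im,tuple(int(x) for x in u),3,(0,0,255),1)
cv2.imwrite('pics/w1o.png',im)
E
```

```text
t: 1.4
eef_pos: [0.5027, 0.0904, 0.2314]
tool_rot: [-0.0, 0.789, 0.614, 0.0]
contact_force: [0.2, 0.2, -0.4]
gripper_width: -0.001
t: 1.65
eef_pos: [0.5018, 0.0926, 0.2106]
tool_rot: [-0.0, 0.789, 0.614, -0.0]
contact_force: [0.1, 0.3, 0.1]
gripper_width: 0.001
1.7 [0.50069432 0.09327531 0.20917599] [-1.0641069   1.02872096 -0.55159825] -0.0017117891941756645
```

View pics/w1o.png

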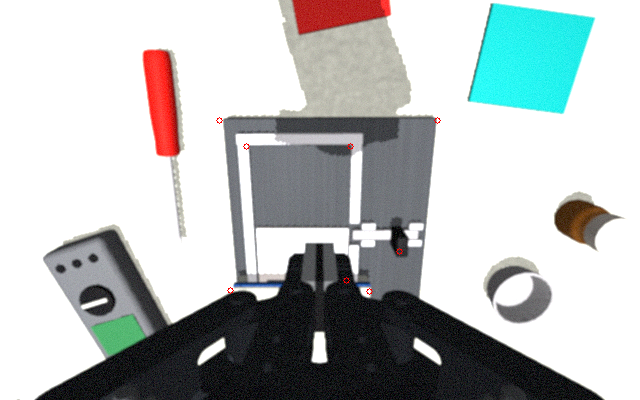

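Run:
```python
import cv2
im=cv2.imread('pics/w1.png'); cv2.imwrite('pics/w1z.png',cv2.resize(im[105:300,215:445],None,fx=3,fy=3,interpolation=cv2.INTER_CUBIC))
```

```text
(no output)
```

View pics/w1z.png

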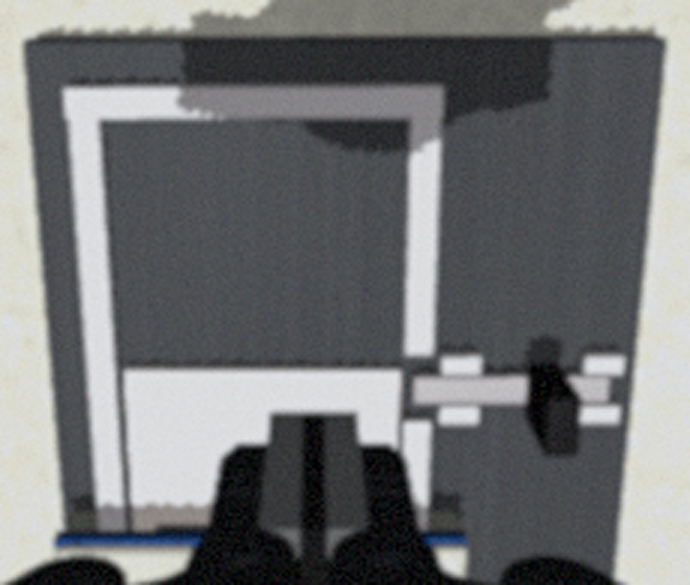

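Run:
```python
from h import *
from scipy.optimize import least_squares
c=dict(np.load('pics/w1c.npz'))
px=lambda a:((a[0]+.5)/3-.5+215,(a[1]+.5)/3-.5+105)
def inv(p,w):
    C,S=np.cos(p[2]),np.sin(p[2]); d=w[:2]-p[:2]; return np.array([C*d[0]+S*d[1],-S*d[0]+C*d[1]])*1000
obs=[((25,42),16,-130,-78),((665,42),16,-130,138),((102,120),26,-105,-52),((409,120),26,-105,52),((613,565),16,None,138),((50,320),16,None,-78),((128,500),16,None,-52),((430,480),22,None,62)]
W=[p2w(c,px(a),z/1000) for a,z,_,_ in obs]
def f(p):
    r=[]
    for w,(a,z,x,y) in zip(W,obs):
        q=inv(p,w)
        if x is not None:r.append(q[0]-x)
        if y is not None:r.append(q[1]-y)
    return r
r=least_squares(f,np.load('pose.npy'),x_scale=[.01,.01,.01]); print(r.x,np.round(r.fun,1)); p=r.x
print(np.load('pose.npy'))
for a,z in [((125,367),22),((402,368),22),((552,382),55),((545,340),55),((560,415),55),((558,432),24),((414,390),22)]: print(a,inv(p,p2w(c,px(a),z/1000)).round(1))
np.save('pose_w.npy',p)
```

```text
[ 0.56917479  0.05642093 -0.24905989] [ 0.5  1.7  0.1 -3.  -0.2  1.7 -0.4 -1.7 -2.5  2.6  0.8  0.4]
[ 0.57122716  0.05450754 -0.2479838 ]
(125, 367) [-16.8 -48.2]
(402, 368) [-16.6  50.8]
(552, 382) [-25.1  96.2]
(545, 340) [-39.5  92.9]
(560, 415) [-13.5  99.7]
(558, 432) [  7.4 107.8]
(414, 390) [-8.1 55.4]
```

Run:
```python
from station import bot
from h import *
p=(np.load('pose.npy')+np.load('pose_w.npy')*2)/3; np.save('pose.npy',p); o=bot.get_obs(); print(o['eef_pos'],o['t'],p)
print(tgt(o,T2w(p,(10,0,35))[0]))
```

```text
[0.50069432 0.09327531 0.20917599] 1.7 [ 0.56985891  0.05578314 -0.24870119]
(array([-1.93,  8.67, 17.4 ]), array([-0.0028,  0.0011,  0.0025]))
```

```bash
python3 -m creep '[[[-1,4,3,0,0,0,0],[-1.9,8,7,0,0,0,0],[-1.9,8.6,11,0,0,0,0],[-1.9,8.6,14,0,0,0,0],[-1.9,8.6,16,0,0,0,0],[-1.9,8.6,17,0,0,0,0],[-1.9,8.6,17.3,0,0,0,0],[-1.9,8.6,17.3,0,0,0,0],[-1.9,8.6,17.3,0,0,0,0]]]'
cat > st.py <<'E'
from station import bot
from h import *
o=bot.get_obs(); p=np.load('pose.npy'); C,S=np.cos(p[2]),np.sin(p[2]); d=o['eef_pos'][:2]-p[:2]; f=o['contact_force']
print('t',round(o['t'],2),'tester mm',((C*d[0]+S*d[1])*1000).round(1),((-S*d[0]+C*d[1])*1000).round(1),(o['eef_pos'][2]*1000).round(2),'F tester',(C*f[0]+S*f[1]).round(2),(-S*f[0]+C*f[1]).round(2),f[2].round(2),'F',f.round(2))
E
python3 st.py
```

```text
t: 2.82
eef_pos: [0.5815, 0.0529, 0.0391]
tool_rot: [0.0, 0.789, 0.614, 0.001]
contact_force: [-0.9, -0.1, 0.0]
gripper_width: -0.0
t 2.83 tester mm 12.0 0.0 39.14 F tester -0.88 -0.31 0.0 F [-0.92 -0.08  0.  ]
```

```bash
python3 -m creep '[[[0,0,0.7,0,0,0,0],[0,0,1.2,0,0,0,0],[0,0,1.35,0,0,0,0],[0,0,1.45,0,0,0,0],[0,0,1.5,0,0,0,0],[0,0,1.5,0,0,0,0]]]'; python3 st.py
```

```text
t: 3.58
eef_pos: [0.581, 0.0527, 0.0233]
tool_rot: [0.0, 0.789, 0.614, 0.0]
contact_force: [-0.2, -0.7, -0.7]
gripper_width: 0.003
t 3.58 tester mm 11.5 -0.3 23.33 F tester 0.0 -0.73 -0.75 F [-0.18 -0.71 -0.75]
```

```bash
python3 -m creep '[[[0,0,0.05,0,0,0,0],[0,0,0.1,0,0,0,0],[0,0,0.1,0,0,0,0]]]'; python3 -m creep '[[[0,0,0.05,0,0,0,0],[0,0,0.05,0,0,0,0]]]'; python3 st.py
```

```text
t: 3.95
eef_pos: [0.5809, 0.0527, 0.0223]
tool_rot: [-0.0, 0.789, 0.614, -0.0]
contact_force: [0.5, 0.0, 0.9]
gripper_width: -0.001
t: 4.2
eef_pos: [0.5809, 0.0527, 0.0222]
tool_rot: [-0.0, 0.789, 0.614, 0.0]
contact_force: [-1.5, 0.4, 4.3]
gripper_width: 0.004
t 4.2 tester mm 11.5 -0.3 22.15 F tester -1.55 0.06 4.26 F [-1.49  0.44  4.26]
```

```bash
python3 -m creep '[[[0,0,0.05,0,0,0,0],[0,0,0.05,0,0,0,0]]]'; python3 -m creep '[[[0,0,0.05,0,0,0,0],[0,0,0.05,0,0,0,0]]]'; python3 st.py
```

```text
t: 4.45
eef_pos: [0.581, 0.0526, 0.0221]
tool_rot: [-0.0, 0.789, 0.614, 0.0]
contact_force: [-2.5, -0.7, 10.1]
gripper_width: 0.001
t: 4.7
eef_pos: [0.581, 0.0527, 0.0221]
tool_rot: [-0.0, 0.789, 0.614, 0.0]
contact_force: [-4.6, -0.3, 16.0]
gripper_width: 0.003
t 4.7 tester mm 11.5 -0.3 22.08 F tester -4.38 -1.43 15.96 F [-4.6  -0.3  15.96]
```

```bash
python3 -m creep '[[[0,-0.1,0,0,0,0,0],[0,-0.3,0,0,0,0,0],[0,-0.6,0,0,0,0,0],[0,-0.9,0,0,0,0,0],[0,-1.2,0,0,0,0,0],[0,-1.4,0,0,0,0,0],[0,-1.5,0,0,0,0,0]]]';python3 st.py
python3 - <<'E'
from station import bot
import cv2
im,d=bot.read_camera('top'); cv2.imwrite('pics/t2.png',cv2.resize(cv2.convertScaleAbs(im[140:270,245:370],alpha=1.6),None,fx=4.6,fy=4.6,interpolation=cv2.INTER_CUBIC))
im,d=bot.read_camera('wrist'); cv2.imwrite('pics/w2.png',im)
E
```

```text
t: 5.58
eef_pos: [0.5694, 0.0562, 0.0222]
tool_rot: [0.002, 0.789, 0.614, 0.002]
contact_force: [4.4, -1.5, 6.0]
gripper_width: 0.001
t 5.58 tester mm -0.6 0.3 22.16 F tester 4.62 -0.42 6.03 F [ 4.37 -1.54  6.03]
```

View pics/w2.png

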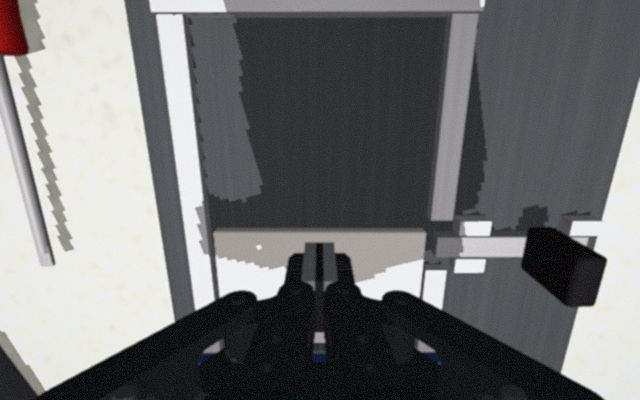

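```bash
cat > edge.py <<'E'
import sys
from station import bot
from h import *
c=bot.calibration('wrist'); p=np.load('pose.npy'); C,S=np.cos(p[2]),np.sin(p[2])
for a in sys.argv[1:]:
    u,v,z=map(float,a.split(',')); w=p2w(c,(u,v),z/1000); d=w[:2]-p[:2]; print(a,((C*d[0]+S*d[1])*1000).round(1),((-S*d[0]+C*d[1])*1000).round(1))
E
python3 edge.py 213,229,22 426,229,22 207,14,26 448,14,26
```

```text
213,229,22 -16.1 -48.7
426,229,22 -16.0 50.2
207,14,26 -104.3 -41.2
448,14,26 -104.3 48.8
```

```bash
python3 -m creep '[[[0,0,0.05,0,0,0,0],[0,0,0.08,0,0,0,0],[0,0,0.08,0,0,0,0]]]';python3 st.py;  python3 -m creep '[[[0,-0.1,0,0,0,0,0],[0,-0.2,0.0,0,0,0,0],[0,-0.3,0.0,0,0,0,0]]]';python3 st.py
```

```text
t: 6.05
eef_pos: [0.5693, 0.0562, 0.0221]
tool_rot: [0.001, 0.789, 0.614, 0.002]
contact_force: [0.6, -0.5, 14.5]
gripper_width: -0.0
t 6.05 tester mm -0.7 0.3 22.08 F tester 0.69 -0.35 14.52 F [ 0.58 -0.5  14.52]
t: 6.42
eef_pos: [0.5681, 0.0567, 0.0221]
tool_rot: [0.003, 0.789, 0.614, 0.004]
contact_force: [5.5, -1.8, 8.1]
gripper_width: 0.005
t 6.42 tester mm -2.0 0.4 22.1 F tester 5.74 -0.36 8.12 F [ 5.47 -1.76  8.12]
```

```bash
python3 -m creep '[[[0,-0.1,0.05,0,0,0,0],[0,-0.2,0.08,0,0,0,0],[0,-0.3,0.08,0,0,0,0]]]';python3 st.py
```

```text
t: 6.8
eef_pos: [0.5666, 0.0572, 0.0221]
tool_rot: [0.003, 0.79, 0.614, 0.005]
contact_force: [6.7, -1.9, 12.1]
gripper_width: -0.003
t 6.8 tester mm -3.5 0.6 22.1 F tester 6.96 -0.19 12.13 F [ 6.7  -1.9  12.13]
```

```bash
python3 -m creep '[[[0,-0.1,0.03,0,0,0,0],[0,-0.2,0.05,0,0,0,0],[0,-0.35,0.05,0,0,0,0],[0,-0.5,0.05,0,0,0,0]]]';python3 st.py
python3 - <<'E'
from station import bot
import cv2
im,d=bot.read_camera('wrist'); cv2.imwrite('pics/w3.png',im)
E
```

```text
t: 7.3
eef_pos: [0.5627, 0.0586, 0.0221]
tool_rot: [0.004, 0.79, 0.614, 0.006]
contact_force: [7.5, -2.6, 15.0]
gripper_width: 0.003
t 7.3 tester mm -7.7 1.0 22.09 F tester 7.93 -0.64 15.01 F [ 7.53 -2.57 15.01]
```

View pics/w3.png

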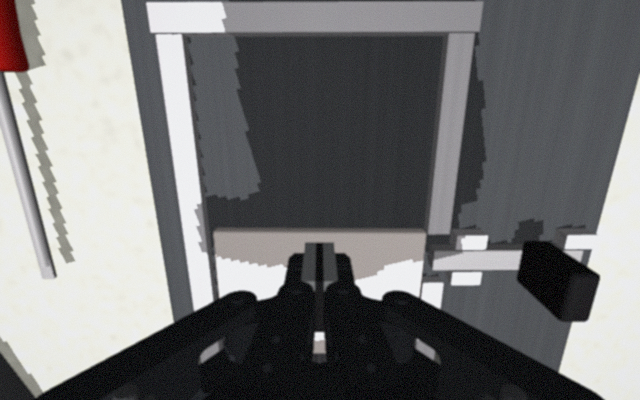

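```bash
python3 -m creep '[[[0,-0.2,0,0,0,0,0],[0,-0.5,0,0,0,0,0],[0,-0.8,0,0,0,0,0],[0,-1.1,0,0,0,0,0],[0,-1.4,0,0,0,0,0],[0,-1.7,0,0,0,0,0]]]';python3 st.py
```

```text
t: 8.1
eef_pos: [0.5463, 0.063, 0.0221]
tool_rot: [0.004, 0.79, 0.614, 0.006]
contact_force: [7.3, -1.6, 16.1]
gripper_width: -0.003
t 8.1 tester mm -24.6 1.2 22.06 F tester 7.49 0.25 16.05 F [ 7.32 -1.61 16.05]
```

```bash
python3 -m creep '[[[0,-0.2,0,0,0,0,0],[0,-0.6,0,0,0,0,0],[0,-1.0,0,0,0,0,0],[0,-1.4,0,0,0,0,0],[0,-1.8,0,0,0,0,0],[0,-2.2,0,0,0,0,0],[0,-2.5,0,0,0,0,0]]]';python3 st.py
python3 - <<'E'
from station import bot
import cv2
im,d=bot.read_camera('wrist'); cv2.imwrite('pics/w4.png',im)
E
```

```text
t: 8.98
eef_pos: [0.5218, 0.0694, 0.0221]
tool_rot: [0.003, 0.79, 0.614, 0.006]
contact_force: [6.3, -2.7, 18.9]
gripper_width: -0.003
t 8.97 tester mm -50.0 1.4 22.05 F tester 6.76 -1.08 18.88 F [ 6.29 -2.72 18.88]
```

View pics/w4.png

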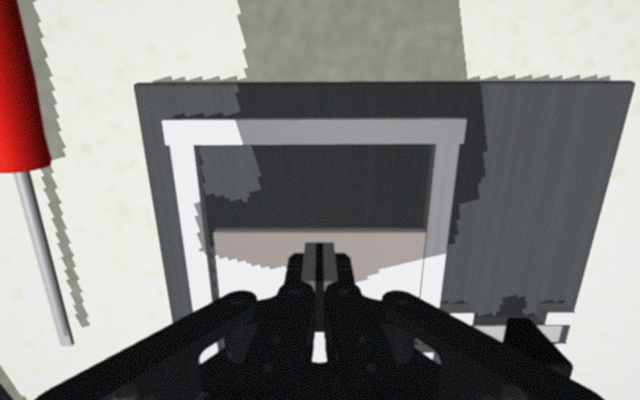

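```bash
python3 edge.py 213,229,22 426,229,22 200,145,26 435,145,26; python3 -m creep '[[[0,-0.2,-0.02,0,0,0,0],[0,-0.6,-0.04,0,0,0,0],[0,-1.0,-0.05,0,0,0,0],[0,-1.4,-0.05,0,0,0,0],[0,-1.8,-0.05,0,0,0,0],[0,-2.2,-0.05,0,0,0,0],[0,-2.5,-0.05,0,0,0,0]]]';python3 st.py
python3 - <<'E'
from station import bot
import cv2
im,d=bot.read_camera('wrist'); cv2.imwrite('pics/w5.png',im)
E
```

```text
213,229,22 -66.0 -47.4
426,229,22 -65.6 51.3
200,145,26 -105.4 -47.7
435,145,26 -105.2 50.0
t: 9.9
eef_pos: [0.4969, 0.0757, 0.022]
tool_rot: [0.003, 0.79, 0.614, 0.005]
contact_force: [6.0, -2.5, 16.9]
gripper_width: -0.002
t 9.9 tester mm -75.6 1.3 22.03 F tester 6.46 -0.99 16.86 F [ 6.01 -2.55 16.86]
```

View pics/w5.png

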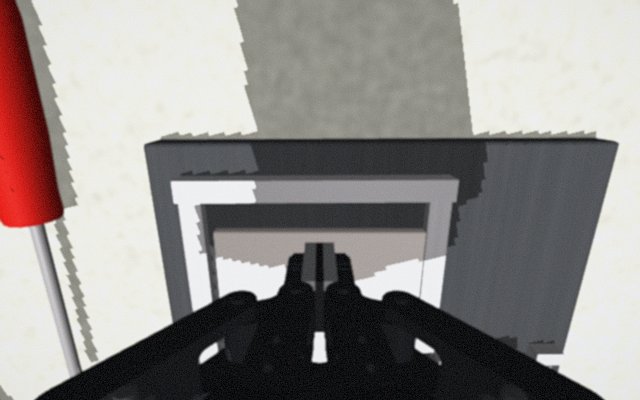

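```bash
python3 -m creep '[[[0,-0.2,-0.02,0,0,0,0],[0,-0.5,-0.03,0,0,0,0],[0,-0.8,-0.03,0,0,0,0],[0,-1.0,-0.03,0,0,0,0],[0,-1.1,-0.03,0,0,0,0]]]';python3 st.py; for i in 1; do python3 -m creep '[[[0,-0.1,0,0,0,0,0],[0,-0.2,0,0,0,0,0]]]';python3 st.py; done;python3 - <<'E'
from station import bot
import cv2
im,d=bot.read_camera('wrist'); cv2.imwrite('pics/w6.png',im)
E
```

```text
t: 10.58
eef_pos: [0.4858, 0.0784, 0.022]
tool_rot: [0.003, 0.79, 0.614, 0.005]
contact_force: [5.0, -1.7, 16.8]
gripper_width: -0.003
t 10.57 tester mm -87.1 1.3 22.03 F tester 5.22 -0.43 16.77 F [ 4.96 -1.7  16.77]
t: 10.82
eef_pos: [0.484, 0.0789, 0.022]
tool_rot: [0.003, 0.79, 0.614, 0.005]
contact_force: [5.4, -1.6, 16.2]
gripper_width: -0.0
t 10.82 tester mm -88.9 1.3 22.05 F tester 5.66 -0.22 16.16 F [ 5.43 -1.61 16.16]
```

View pics/w6.png

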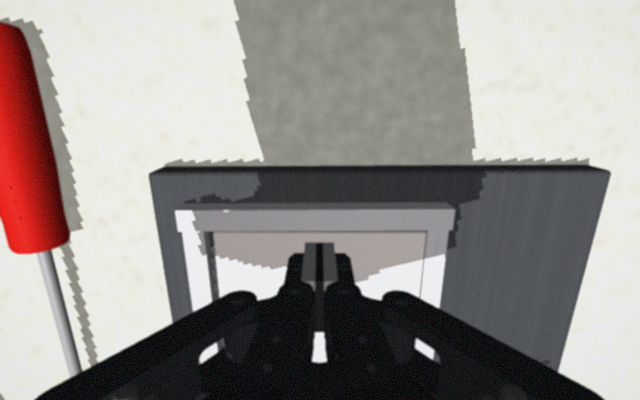

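```bash
for i in 1; do python3 -m creep '[[[0,-0.05,0,0,0,0,0],[0,-0.1,0,0,0,0,0]]]';python3 st.py;  python3 -m creep '[[[0,-0.05,0,0,0,0,0],[0,-0.1,0,0,0,0,0]]]';python3 st.py; done
```

```text
t: 11.12
eef_pos: [0.483, 0.0791, 0.022]
tool_rot: [0.003, 0.79, 0.614, 0.005]
contact_force: [5.8, -2.3, 16.5]
gripper_width: -0.002
t 11.12 tester mm -89.9 1.3 22.04 F tester 6.17 -0.77 16.54 F [ 5.79 -2.26 16.54]
t: 11.38
eef_pos: [0.4821, 0.0794, 0.022]
tool_rot: [0.003, 0.79, 0.614, 0.005]
contact_force: [6.0, -2.2, 17.0]
gripper_width: 0.003
t 11.38 tester mm -90.9 1.3 22.03 F tester 6.35 -0.63 16.97 F [ 6.   -2.17 16.97]
```

```bash
for i in 1; do python3 -m creep '[[[0,-0.05,0,0,0,0,0],[0,-0.1,0,0,0,0,0]]]';python3 st.py;  python3 -m creep '[[[0,-0.05,0,0,0,0,0],[0,-0.1,0,0,0,0,0]]]';python3 st.py; done
```

```text
t: 11.62
eef_pos: [0.4816, 0.0795, 0.022]
tool_rot: [0.003, 0.79, 0.614, 0.005]
contact_force: [7.1, -2.8, 13.9]
gripper_width: -0.004
t 11.62 tester mm -91.4 1.3 22.05 F tester 7.56 -1.01 13.86 F [ 7.08 -2.84 13.86]
t: 11.88
eef_pos: [0.4812, 0.0797, 0.0221]
tool_rot: [0.003, 0.79, 0.614, 0.006]
contact_force: [8.1, -3.1, 12.5]
gripper_width: 0.002
t 11.88 tester mm -91.8 1.3 22.05 F tester 8.62 -1.05 12.45 F [ 8.1  -3.14 12.45]
```

```bash
python3 -m creep '[[[0,-0.08,0.02,0,0,0,0],[0,-0.12,0.02,0,0,0,0]]]';python3 st.py;  python3 -m creep '[[[0,-0.02,-0.1,0,0,0,0],[0,-0.02,-0.3,0,0,0,0],[0,-0.02,-0.8,0,0,0,0],[0,0,-2,0,0,0,0],[0,0,-4.5,0,0,0,0],[0,0,-8,0,0,0,0],[0,0,-12,0,0,0,0],[0,0,-15,0,0,0,0],[0,0,-15,0,0,0,0]]]';python3 st.py
python3 - <<'E'
from station import bot
import cv2
im,d=bot.read_camera('wrist'); cv2.imwrite('pics/w7.png',im)
cv2.imwrite('pics/w7z.png',cv2.resize(im[150:300,200:460],None,fx=3,fy=3,interpolation=cv2.INTER_CUBIC))
im,d=bot.read_camera('top'); cv2.imwrite('pics/t7.png',cv2.resize(cv2.convertScaleAbs(im[140:270,245:370],alpha=1.6),None,fx=4.6,fy=4.6,interpolation=cv2.INTER_CUBIC))
E
```

```text
t: 12.12
eef_pos: [0.4806, 0.0799, 0.022]
tool_rot: [0.004, 0.79, 0.614, 0.006]
contact_force: [10.1, -4.1, 14.7]
gripper_width: -0.003
t 12.12 tester mm -92.5 1.4 22.04 F tester 10.82 -1.52 14.67 F [10.12 -4.13 14.67]
t: 13.25
eef_pos: [0.474, 0.0804, 0.1716]
tool_rot: [0.0, 0.789, 0.614, 0.002]
contact_force: [-0.8, 0.0, -0.7]
gripper_width: 0.003
t 13.25 tester mm -99.0 0.2 171.62 F tester -0.82 -0.17 -0.73 F [-0.83  0.03 -0.73]
```

View pics/w7.png

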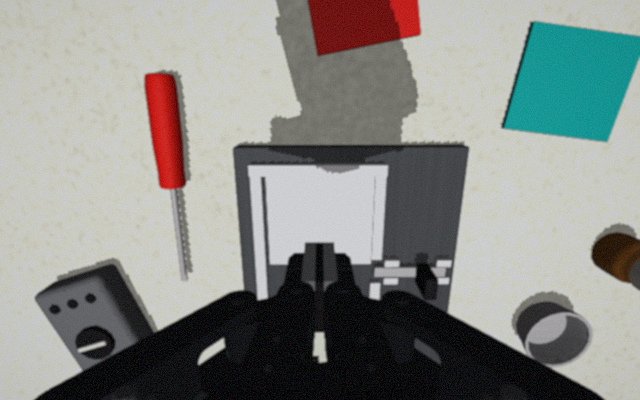

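View pics/t7.png

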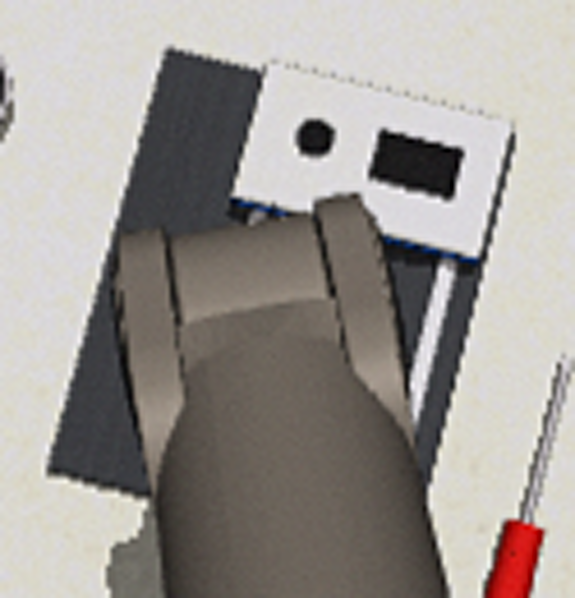

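View pics/w7z.png

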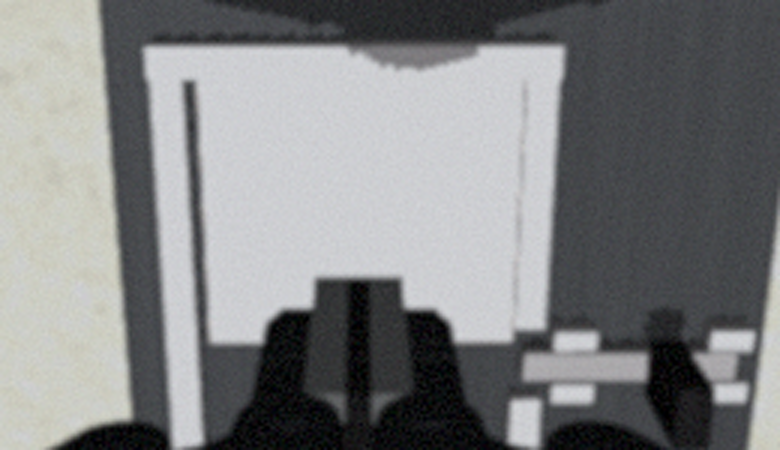

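```bash
python3 edge.py 269,264.5,22 372,265,22 375,272,22
python3 - <<'E'
from station import bot
from h import *
o=bot.get_obs();p=np.load('pose.npy');print(tgt(o,T2w(p,(-7,130,90))[0]),tgt(o,T2w(p,(-7,130,34))[0]))
E
```

```text
269,264.5,22 -18.2 -49.1
372,265,22 -17.7 51.6
375,272,22 -10.0 54.9
(array([13.04,  9.36,  7.92]), array([-0.0007, -0.0001,  0.001 ])) (array([13.04,  9.37, 13.52]), array([-0.0007, -0.0001,  0.001 ]))
```

```bash
python3 -m creep '[[[2,1.5,1,0,0,0,0],[6,4.2,3,0,0,0,0],[10,7,5.5,0,0,0,0],[12.5,8.8,7.5,0,0,0,0],[13,9.2,8,0,0,0,0],[13,9.2,8,0,0,0,0]]]';python3 st.py
python3 - <<'E'
from station import bot
import cv2
im,d=bot.read_camera('wrist'); cv2.imwrite('pics/w8.png',im)
E
```

```text
t: 14.1
eef_pos: [0.593, 0.1824, 0.0881]
tool_rot: [-0.0, 0.789, 0.614, -0.002]
contact_force: [-0.7, -1.2, -0.2]
gripper_width: 0.0
t 14.1 tester mm -8.7 128.4 88.14 F tester -0.34 -1.34 -0.2 F [-0.66 -1.22 -0.2 ]
```

View pics/w8.png

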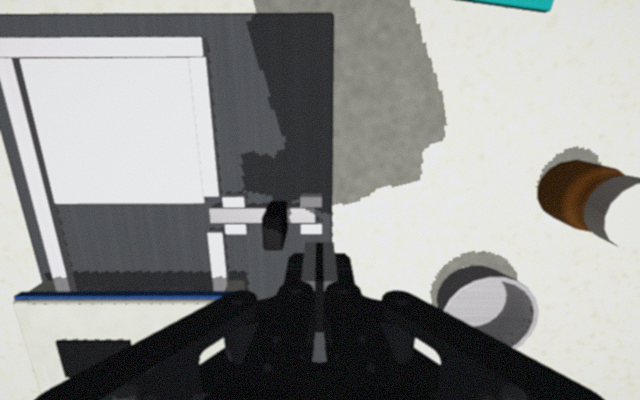

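```bash
python3 edge.py 264,241,55 284,241,55 274,248,55 302,245,88 337,245,88 319,245,88; python3 -m creep '[[[0.1,0,1,0,0,0,0],[0.1,0,3,0,0,0,0],[0.1,0,4.5,0,0,0,0],[0.1,0,5.2,0,0,0,0],[0.1,0,5.4,0,0,0,0],[0.1,0,5.4,0,0,0,0]]]';python3 st.py
```

```text
264,241,55 -2.4 96.3
284,241,55 -2.4 107.9
274,248,55 2.0 101.9
302,245,88 -15.2 120.3
337,245,88 -15.2 136.9
319,245,88 -15.2 128.4
t: 14.9
eef_pos: [0.5947, 0.1844, 0.0354]
tool_rot: [0.0, 0.789, 0.614, 0.0]
contact_force: [-0.3, 0.6, 0.3]
gripper_width: 0.003
t 14.9 tester mm -7.5 130.8 35.42 F tester -0.47 0.5 0.34 F [-0.33  0.6   0.34]
```

```bash
python3 -m creep '[[[-0.3,0,0,0,0,0,0],[-0.7,0,0,0,0,0,0],[-1.0,0,0,0,0,0,0],[-1.2,0,0,0,0,0,0],[-1.4,0,0,0,0,0,0],[-1.6,0,0,0,0,0,0],[-1.8,0,0,0,0,0,0]]]';python3 st.py; python3 -m creep '[[[-0.2,0,0,0,0,0,0],[-0.4,0,0,0,0,0,0],[-0.6,0,0,0,0,0,0]]]';python3 st.py
```

```text
t: 15.78
eef_pos: [0.5902, 0.1669, 0.0354]
tool_rot: [0.0, 0.789, 0.614, 0.0]
contact_force: [0.9, 1.4, 0.8]
gripper_width: 0.004
t 15.78 tester mm -7.6 112.8 35.43 F tester 0.55 1.59 0.84 F [0.93 1.4  0.84]
t: 16.15
eef_pos: [0.5887, 0.161, 0.0353]
tool_rot: [0.0, 0.789, 0.614, 0.0]
contact_force: [1.0, 1.2, 1.3]
gripper_width: 0.002
t 16.15 tester mm -7.7 106.6 35.33 F tester 0.68 1.38 1.26 F [0.99 1.17 1.26]
```

```bash
python3 -m creep '[[[-0.2,0,0,0,0,0,0],[-0.5,0,0,0,0,0,0],[-0.8,0,0,0,0,0,0],[-1.0,0,0,0,0,0,0]]]';python3 st.py
python3 - <<'E'
from station import bot
import cv2
im,d=bot.read_camera('wrist'); cv2.imwrite('pics/w9.png',im)
E
```

```text
t: 16.65
eef_pos: [0.5861, 0.1511, 0.0353]
tool_rot: [0.0, 0.789, 0.614, -0.0]
contact_force: [1.2, 2.3, 0.5]
gripper_width: -0.0
t 16.65 tester mm -7.7 96.3 35.29 F tester 0.64 2.5 0.48 F [1.24 2.27 0.48]
```

View pics/w9.png

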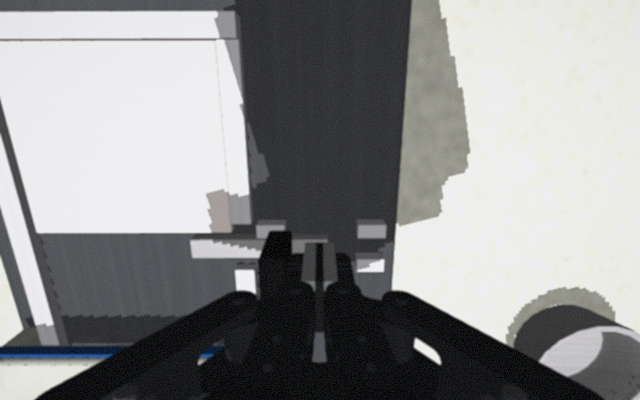

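```bash
python3 -m creep '[[[-0.2,0,0,0,0,0,0],[-0.5,0,0,0,0,0,0],[-0.8,0,0,0,0,0,0],[-1.1,0,0,0,0,0,0],[-1.4,0,0,0,0,0,0],[-1.6,0,0,0,0,0,0]]]';python3 st.py; python3 -m creep '[[[-0.15,0,0,0,0,0,0],[-0.3,0,0,0,0,0,0],[-0.4,0,0,0,0,0,0]]]';python3 st.py
```

```text
t: 17.45
eef_pos: [0.5831, 0.1393, 0.0355]
tool_rot: [-0.001, 0.789, 0.615, 0.002]
contact_force: [4.7, 11.3, -3.5]
gripper_width: -0.004
t 17.45 tester mm -7.8 84.2 35.5 F tester 1.82 12.07 -3.47 F [ 4.73 11.25 -3.47]
t: 17.82
eef_pos: [0.583, 0.1392, 0.0357]
tool_rot: [-0.002, 0.788, 0.616, 0.004]
contact_force: [6.3, 16.4, -6.6]
gripper_width: 0.002
t 17.82 tester mm -7.8 84.0 35.67 F tester 2.05 17.42 -6.55 F [ 6.28 16.38 -6.55]
```

```bash
python3 -m creep '[[[0.3,0,0,0,0,0,0],[0.6,0,0,0,0,0,0],[0.6,0,0,0,0,0,0]]]';python3 st.py
python3 - <<'E'
from station import bot
import cv2
im,d=bot.read_camera('wrist'); cv2.imwrite('pics/w10.png',im)
im,d=bot.read_camera('scene'); cv2.imwrite('pics/s10.png',cv2.resize(cv2.convertScaleAbs(im[120:265,280:440],alpha=1.6),None,fx=4.5,fy=4,interpolation=cv2.INTER_CUBIC))
E
```

```text
t: 18.2
eef_pos: [0.583, 0.1394, 0.0354]
tool_rot: [-0.0, 0.789, 0.615, 0.001]
contact_force: [2.4, 5.8, -1.7]
gripper_width: -0.0
t 18.2 tester mm -7.8 84.3 35.38 F tester 0.84 6.24 -1.68 F [ 2.35  5.84 -1.68]
```

View pics/w10.png

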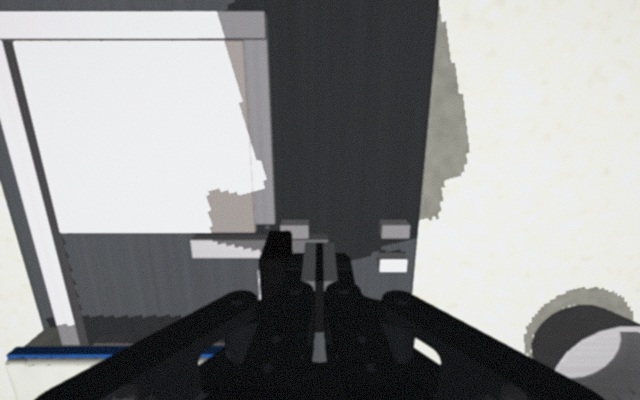

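View pics/s10.png

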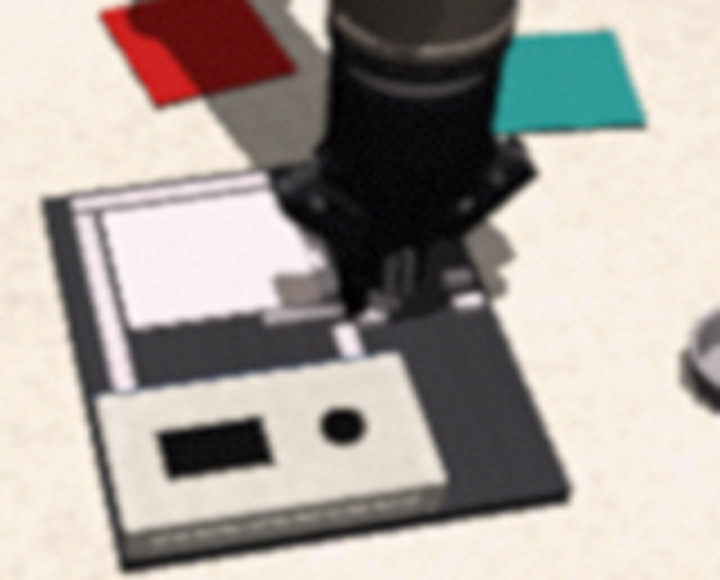

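```bash
python3 edge.py 191,240,22 191,257,22 60,233,22 255,233,22 281,228,24 308,228,24 263,235,55 292,235,55
```

```text
191,240,22 -11.7 18.9
191,257,22 -2.0 17.8
60,233,22 -15.6 -47.3
255,233,22 -15.5 51.9
281,228,24 -19.1 65.5
308,228,24 -19.1 79.0
263,235,55 -28.7 61.9
292,235,55 -28.7 73.6
```

Run:
```python
from station import bot
from h import *
im,d=bot.read_camera('wrist'); c=bot.calibration('wrist'); o=bot.get_obs(); print(o['torque'],o['contact_force'])
Rm=cv2.Rodrigues(c['rvec'])[0]
p=np.load('pose.npy'); C,S=np.cos(p[2]),np.sin(p[2])
def pt(u,v):
    D=np.median(d[v-1:v+2,u-1:u+2]); X=Rm.T@(np.linalg.inv(c['mtx'])@[u,v,1]*D-c['tvec']); e=X[:2]-p[:2]; return np.round([(C*e[0]+S*e[1])*1000,(-S*e[0]+C*e[1])*1000,X[2]*1000],1)
for n,u,v in [('brk',295,230),('brk',288,230),('brk2',395,230),('brk2b',393,265),('tongue',200,248),('tongue',240,248),('tile',150,150),('rail',255,150),('bed',340,150),('tab',278,236),('tab',270,250),('tab',280,260),('tabface',275,300)]: print(n,pt(u,v))
im=cv2.convertScaleAbs(im,alpha=3); cv2.imwrite('pics/w11.png',cv2.resize(im[200:400,180:440],None,fx=3,fy=3,interpolation=cv2.INTER_CUBIC))
d1=np.load('pics/w1.npy'); c=dict(np.load('pics/w1c.npz')); Rm=cv2.Rodrigues(c['rvec'])[0]; d=d1
for n,u,v in [('brk',368,227),('brk',368,243),('brk2',416,226),('tongue',360,235),('tab',400,245)]: print(n,pt(u,v))
```

```text
[ 1.28717551 -0.66117131 -0.01710957] [ 1.80458308  5.45793146 -1.31865687]
brk [-18.3  72.6  24.7]
brk [-18.2  69.   24.4]
brk2 [-18.1 122.6  24.3]
brk2b [  1.5 123.   24.2]
tongue [-7.7 23.5 23.1]
tongue [-7.9 44.1 23.5]
tile [-57.9   4.7  21.9]
rail [-57.9  54.3  22. ]
bed [-57.   94.8  16.2]
tab [-18.5  65.   32.6]
tab [-18.7  63.4  48.1]
tab [-17.5  68.4  54.9]
tabface [-19.5  70.3  86. ]
brk [-18.   71.9  22.4]
brk [ 0.4 72.6 22.9]
brk2 [-19.2 123.2  22.4]
tongue [-8.5 63.8 21.9]
tab [-11.8  99.2  54.3]
```

View pics/w11.png

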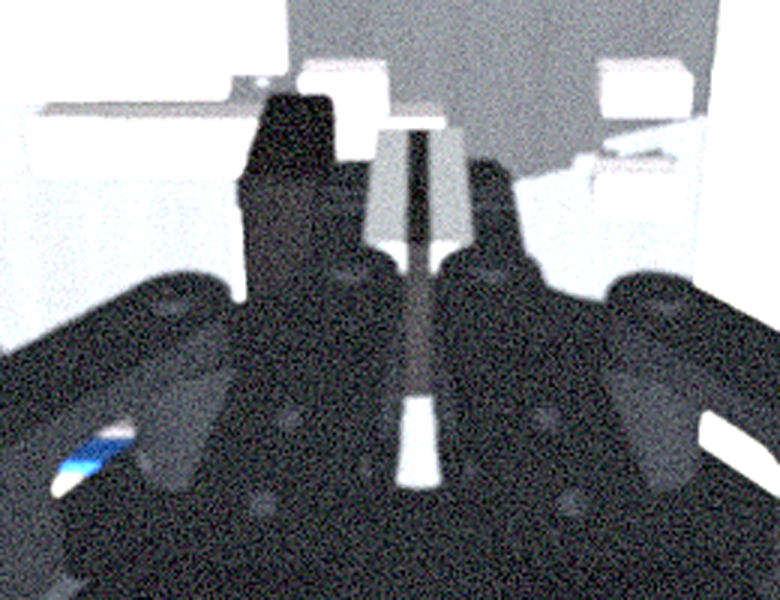

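The push met a firm stop at about 17 N, but I measure only about 37 mm of bolt travel. I'll back off and look before going on.

```bash
python3 -m creep '[[[0.6,0,0,0,0,0,0],[1.6,0,0,0,0,0,0],[2.5,0,-0.5,0,0,0,0],[3,0,-3,0,0,0,0],[3,0,-6,0,0,0,0],[3,-3,-10,0,0,0,0],[3,-6,-14,0,0,0,0],[3,-7,-15,0,0,0,0],[3,-7,-15,0,0,0,0]]]';python3 st.py
python3 - <<'E'
from station import bot
import cv2,numpy as np
im,d=bot.read_camera('wrist'); np.savez('pics/w12c.npz',d=d,**bot.calibration('wrist')); cv2.imwrite('pics/w12.png',im)
im,d=bot.read_camera('scene'); cv2.imwrite('pics/s12.png',cv2.resize(cv2.convertScaleAbs(im[150:265,280:410],alpha=1.6),None,fx=5,fy=5,interpolation=cv2.INTER_CUBIC))
E
```

```text
t: 19.48
eef_pos: [0.5221, 0.1847, 0.1858]
tool_rot: [-0.0, 0.789, 0.615, 0.001]
contact_force: [1.2, 0.4, -0.1]
gripper_width: 0.001
t 19.48 tester mm -78.0 113.2 185.81 F tester 1.03 0.72 -0.05 F [ 1.17  0.44 -0.05]
```

View pics/w12.png

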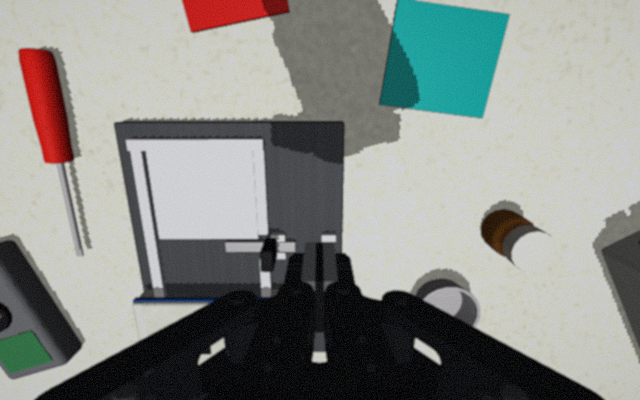

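View pics/s12.png

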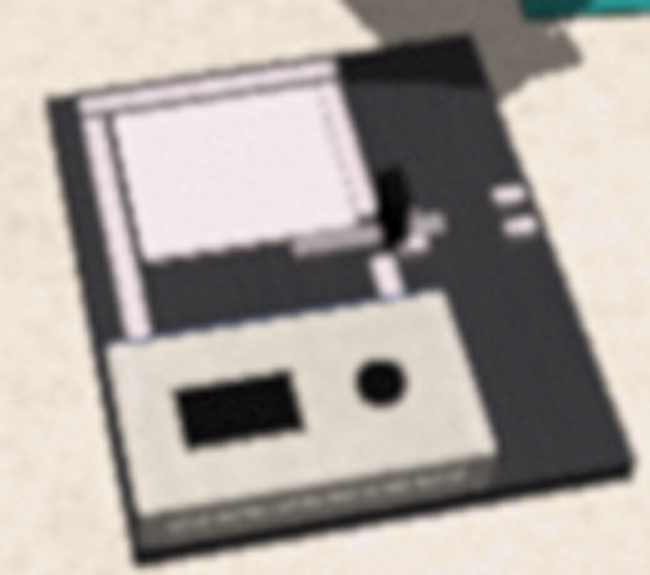

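```bash
python3 - <<'E'
from h import *
p=np.load('pose.npy'); C,S=np.cos(p[2]),np.sin(p[2])
def T(c,u,v,z):
    w=p2w(c,(u,v),z/1000); d=w[:2]-p[:2]; return ((C*d[0]+S*d[1])*1000).round(1),((-S*d[0]+C*d[1])*1000).round(1)
k=np.load('pics/w12c.npz'); c={x:k[x] for x in('mtx','rvec','tvec')}
for n,u,v,z in [('tip',225,247,23.5),('tail',295,247,23.5),('tab top L',262,262,55),('tab top R',274,262,55),('tile fl',159,239,22),('tile fr',267,239,22)]: print(n,T(c,u,v,z))
c=dict(np.load('pics/w1c.npz')); q=lambda a,b:(((a+.5)/3-.5+215),((b+.5)/3-.5+105))
for n,u,v,z in [('tip',414,390,23.5),('tail',610,390,23.5)]: print(n,T(c,*q(u,v),z))
from station import bot
c=bot.calibration('scene'); q=lambda a,b:(((a+.5)/5-.5+280),((b+.5)/5-.5+150))
print('scene now tip',T(c,*q(294,247),23.5),'tail',T(c,*q(443,222),23.5),'tabtop',T(c,*q(392,172),55),'before tip',T(c,*q(374,233),23.5),'tabtop',T(c,*q(470,160),55))
E
python3 - <<'E'
import cv2
im=cv2.imread('pics/w12.png'); cv2.imwrite('pics/w12z.png',cv2.resize(im[220:290,205:355],None,fx=5,fy=5,interpolation=cv2.INTER_CUBIC))
E
```

```text
tip (np.float64(-7.4), np.float64(18.1))
tail (np.float64(-7.4), np.float64(88.7))
tab top L (np.float64(-7.3), np.float64(60.6))
tab top R (np.float64(-7.3), np.float64(71.6))
tile fl (np.float64(-15.5), np.float64(-47.9))
tile fr (np.float64(-15.5), np.float64(60.6))
tip (np.float64(-9.6), np.float64(55.6))
tail (np.float64(-9.7), np.float64(125.8))
scene now tip (np.float64(-4.5), np.float64(19.9)) tail (np.float64(-5.2), np.float64(89.2)) tabtop (np.float64(-12.8), np.float64(65.7)) before tip (np.float64(-5.2), np.float64(57.0)) tabtop (np.float64(-12.6), np.float64(101.4))
```

View pics/w12z.png

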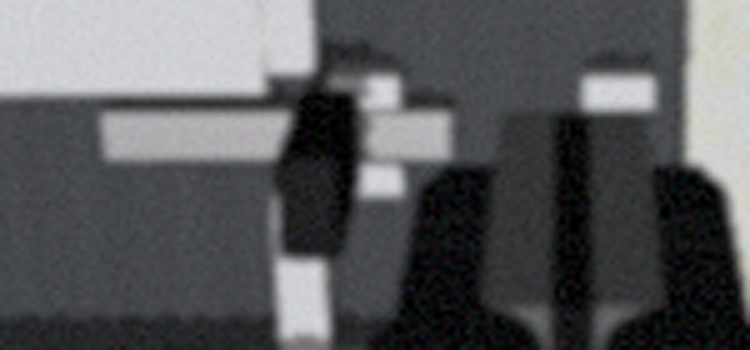

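```bash
python3 -m creep '[[[-0.5,2,3,0,0,0,0],[-1,5,7,0,0,0,0],[-1.3,6.6,10.5,0,0,0,0],[-1.3,6.6,13,0,0,0,0],[-1.3,6.6,14,0,0,0,0],[-1.3,6.6,14,0,0,0,0]]]';python3 st.py;python3 -m creep '[[[-0.4,0,0,0,0,0,0],[-0.8,0,0,0,0,0,0],[-1.1,0,0,0,0,0,0],[-1.2,0,0,0,0,0,0]]]';python3 st.py
```

```text
t: 20.32
eef_pos: [0.5825, 0.1548, 0.0442]
tool_rot: [-0.0, 0.789, 0.614, -0.001]
contact_force: [-0.0, -0.5, 0.0]
gripper_width: -0.001
t 20.32 tester mm -12.1 99.1 44.16 F tester 0.11 -0.5 0.02 F [-0.01 -0.51  0.02]
t: 20.82
eef_pos: [0.5801, 0.1434, 0.0457]
tool_rot: [0.0, 0.789, 0.614, 0.0]
contact_force: [-0.1, -0.6, -0.4]
gripper_width: -0.001
t 20.82 tester mm -11.6 87.4 45.73 F tester 0.09 -0.56 -0.44 F [-0.05 -0.57 -0.44]
```

```bash
python3 -m creep '[[[-0.1,0,0,0,0,0,0],[-0.2,0,0,0,0,0,0],[-0.3,0,0,0,0,0,0]]]';python3 st.py;python3 -m creep '[[[-0.1,0,0,0,0,0,0],[-0.2,0,0,0,0,0,0],[-0.3,0,0,0,0,0,0]]]';python3 st.py
```

```text
t: 21.2
eef_pos: [0.5793, 0.1408, 0.0453]
tool_rot: [-0.0, 0.789, 0.614, 0.0]
contact_force: [-0.3, -0.2, 0.2]
gripper_width: -0.001
t 21.2 tester mm -11.8 84.7 45.26 F tester -0.24 -0.28 0.17 F [-0.31 -0.21  0.17]
t: 21.58
eef_pos: [0.5789, 0.1395, 0.0454]
tool_rot: [-0.0, 0.789, 0.615, 0.001]
contact_force: [1.1, 5.9, -1.8]
gripper_width: 0.001
t 21.57 tester mm -11.8 83.4 45.39 F tester -0.42 6.01 -1.77 F [ 1.07  5.93 -1.77]
```

```bash
python3 -m creep '[[[0.5,0,0,0,0,0,0],[1.0,0,-1,0,0,0,0],[0.5,2,-3.5,0,0,0,0],[-1,5,-4,0,0,0,0],[-3,7,-4,0,0,0,0],[-4,8,-4,0,0,0,0],[-4,8,-4,0,0,0,0]]]';python3 st.py
python3 - <<'E'
from station import bot
import cv2,numpy as np
im,d=bot.read_camera('wrist'); np.savez('pics/w13c.npz',d=d,**bot.calibration('wrist')); cv2.imwrite('pics/w13.png',im)
cv2.imwrite('pics/w13z.png',cv2.resize(cv2.convertScaleAbs(im[60:260,200:460],alpha=1.8),None,fx=3,fy=3,interpolation=cv2.INTER_CUBIC))
E
```

```text
t: 22.45
eef_pos: [0.6463, 0.0784, 0.0854]
tool_rot: [0.0, 0.79, 0.613, -0.0]
contact_force: [-0.5, 0.6, 0.2]
gripper_width: 0.0
t 22.45 tester mm 68.6 40.7 85.41 F tester -0.58 0.43 0.23 F [-0.46  0.56  0.23]
```

View pics/w13z.png

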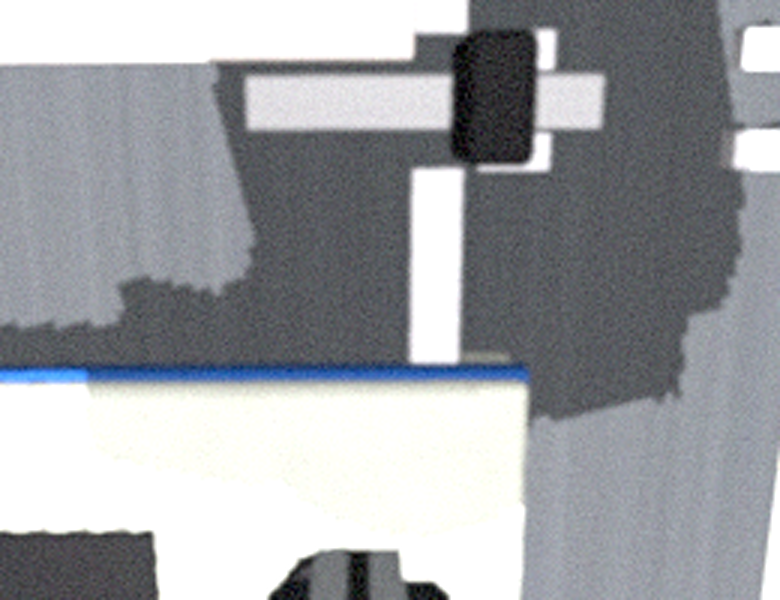

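The wrist view shows a clear path. The tongue (zoom v 72–130) lies behind the tile's edge (v 62) with nothing at its tip, yet it stops rigidly after about 37 mm at both push heights. Either the bolt started about 8 mm across, or something is catching it. I'll draw it gently back to find its full range.

```bash
python3 -m creep '[[[0,-2,0,0,0,0,0],[-0.5,-5,0,0,0,0,0],[-0.8,-7.2,1,0,0,0,0],[-0.8,-7.6,3,0,0,0,0],[-0.8,-7.6,4.3,0,0,0,0],[-0.8,-7.6,4.7,0,0,0,0],[-0.8,-7.6,4.7,0,0,0,0]]]';python3 st.py
```

```text
t: 23.38
eef_pos: [0.571, 0.0905, 0.0383]
tool_rot: [0.0, 0.789, 0.614, 0.0]
contact_force: [0.4, -0.3, 0.1]
gripper_width: -0.006
t 23.38 tester mm -7.5 33.9 38.27 F tester 0.5 -0.2 0.1 F [ 0.43 -0.32  0.1 ]
```

```bash
python3 -m creep '[[[0.5,0,0,0,0,0,0],[1.0,0,0,0,0,0,0],[1.4,0,0,0,0,0,0],[1.8,0,0,0,0,0,0],[2.2,0,0,0,0,0,0]]]';python3 st.py
```

```text
t: 24.0
eef_pos: [0.5763, 0.1116, 0.0384]
tool_rot: [0.0, 0.789, 0.614, 0.0]
contact_force: [0.2, -1.7, 0.8]
gripper_width: 0.002
t 24.0 tester mm -7.5 55.7 38.42 F tester 0.59 -1.62 0.85 F [ 0.17 -1.72  0.85]
```

```bash
python3 -m creep '[[[0.4,0,0,0,0,0,0],[0.9,0,0,0,0,0,0],[1.4,0,0,0,0,0,0],[1.8,0,0,0,0,0,0],[2.1,0,0,0,0,0,0],[2.2,0,0,0,0,0,0]]]';python3 st.py;python3 -m creep '[[[0.15,0,0,0,0,0,0],[0.3,0,0,0,0,0,0],[0.4,0,0,0,0,0,0]]]';python3 st.py
```

```text
t: 24.75
eef_pos: [0.5815, 0.1332, 0.0382]
tool_rot: [-0.0, 0.789, 0.614, 0.0]
contact_force: [0.8, -1.9, 1.0]
gripper_width: -0.0
t 24.75 tester mm -7.8 77.9 38.24 F tester 1.2 -1.67 1.03 F [ 0.76 -1.92  1.03]
t: 25.12
eef_pos: [0.5824, 0.1369, 0.0383]
tool_rot: [-0.0, 0.789, 0.614, -0.0]
contact_force: [1.1, -0.9, 0.7]
gripper_width: -0.002
t 25.12 tester mm -7.8 81.7 38.26 F tester 1.25 -0.57 0.71 F [ 1.07 -0.86  0.71]
```

```bash
python3 -m creep '[[[0.15,0,0,0,0,0,0],[0.3,0,0,0,0,0,0],[0.4,0,0,0,0,0,0]]]';python3 st.py;python3 -m creep '[[[0.15,0,0,0,0,0,0],[0.3,0,0,0,0,0,0],[0.4,0,0,0,0,0,0]]]';python3 st.py;python3 - <<'E'
from station import bot
import cv2,numpy as np
im,d=bot.read_camera('wrist'); cv2.imwrite('pics/w14.png',im)
E
```

```text
t: 25.5
eef_pos: [0.5834, 0.1409, 0.0383]
tool_rot: [-0.0, 0.789, 0.614, 0.0]
contact_force: [0.4, -1.0, 0.3]
gripper_width: 0.001
t 25.5 tester mm -7.8 85.9 38.3 F tester 0.64 -0.92 0.3 F [ 0.39 -1.05  0.3 ]
t: 25.88
eef_pos: [0.5844, 0.1448, 0.0383]
tool_rot: [-0.0, 0.789, 0.614, 0.0]
contact_force: [-0.7, -1.9, 0.5]
gripper_width: 0.002
t 25.88 tester mm -7.8 89.8 38.28 F tester -0.19 -2.03 0.49 F [-0.68 -1.92  0.49]
```

View pics/w14.png

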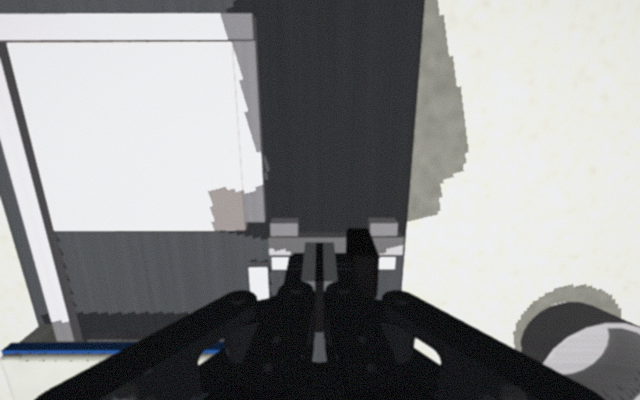

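```bash
python3 edge.py 268,245,23.5; python3 -m creep '[[[0.1,0,0,0,0,0,0],[0.2,0,0,0,0,0,0],[0.2,0,0,0,0,0,0]]]';python3 st.py
```

```text
268,245,23.5 -8.2 63.7
t: 26.3
eef_pos: [0.5845, 0.1452, 0.0382]
tool_rot: [0.0, 0.789, 0.614, -0.001]
contact_force: [-0.7, -5.0, 1.7]
gripper_width: -0.002
t 26.3 tester mm -7.8 90.3 38.22 F tester 0.56 -5.05 1.67 F [-0.7  -5.03  1.67]
```

The bolt drew back to a second stop with its tip at y≈64. The range is therefore about 45.5 mm, so the earlier stop was the true end stop and the bolt had started about 8 mm across. I'll push it home again.

```bash
python3 -m creep '[[[-0.8,0,0,0,0,0,0],[-0.8,0,-2,0,0,0,0],[-0.6,0,-4,0,0,0,0],[1.5,0,-4.2,0,0,0,0],[4,0,-4.2,0,0,0,0],[4.7,0,-4.2,0,0,0,0],[4.8,0,-3,0,0,0,0],[4.8,0,-1,0,0,0,0],[4.8,0,-0.2,0,0,0,0],[4.8,0,-0.2,0,0,0,0]]]';python3 st.py
```

```text
t: 27.55
eef_pos: [0.5959, 0.192, 0.0389]
tool_rot: [-0.0, 0.789, 0.614, -0.001]
contact_force: [0.3, -0.8, 0.3]
gripper_width: -0.0
t 27.55 tester mm -8.3 138.4 38.92 F tester 0.45 -0.76 0.28 F [ 0.25 -0.85  0.28]
```

```bash
python3 -m creep '[[[-0.3,0,0,0,0,0,0],[-0.7,0,0,0,0,0,0],[-1.0,0,0,0,0,0,0],[-1.3,0,0,0,0,0,0],[-1.6,0,0,0,0,0,0],[-1.9,0,0,0,0,0,0],[-2.2,0,0,0,0,0,0],[-2.5,0,0,0,0,0,0],[-2.8,0,0,0,0,0,0],[-3.1,0,0,0,0,0,0]]]';python3 st.py; python3 -m creep '[[[-0.3,0,0,0,0,0,0],[-0.6,0,0,0,0,0,0],[-0.9,0,0,0,0,0,0],[-1.2,0,0,0,0,0,0],[-1.4,0,0,0,0,0,0],[-1.6,0,0,0,0,0,0],[-1.8,0,0,0,0,0,0],[-1.9,0,0,0,0,0,0]]]';python3 st.py
```

```text
t: 28.8
eef_pos: [0.5891, 0.1629, 0.0403]
tool_rot: [0.0, 0.789, 0.614, 0.0]
contact_force: [1.3, 1.3, 1.5]
gripper_width: -0.001
t 28.8 tester mm -7.7 108.5 40.33 F tester 0.9 1.6 1.5 F [1.27 1.33 1.5 ]
t: 29.8
eef_pos: [0.5843, 0.1445, 0.0403]
tool_rot: [-0.0, 0.789, 0.614, -0.0]
contact_force: [1.3, 1.0, -0.6]
gripper_width: -0.0
t 29.8 tester mm -7.8 89.5 40.27 F tester 0.97 1.31 -0.59 F [ 1.27  1.03 -0.59]
```

```bash
python3 -m creep '[[[-0.1,0,0,0,0,0,0],[-0.2,0,0,0,0,0,0],[-0.3,0,0,0,0,0,0],[-0.4,0,0,0,0,0,0]]]';python3 st.py; python3 -m creep '[[[-0.1,0,0,0,0,0,0],[-0.2,0,0,0,0,0,0],[-0.2,0,0,0,0,0,0]]]';python3 st.py
```

```text
t: 30.3
eef_pos: [0.5834, 0.1407, 0.0403]
tool_rot: [-0.0, 0.789, 0.614, 0.0]
contact_force: [1.1, 1.0, 0.2]
gripper_width: 0.0
t 30.3 tester mm -7.8 85.7 40.28 F tester 0.8 1.28 0.21 F [1.09 1.04 0.21]
t: 30.68
eef_pos: [0.583, 0.1394, 0.0403]
tool_rot: [-0.0, 0.789, 0.614, 0.0]
contact_force: [1.6, 3.0, -0.7]
gripper_width: -0.001
t 30.68 tester mm -7.8 84.3 40.32 F tester 0.79 3.29 -0.73 F [ 1.57  2.99 -0.73]
```

```bash
python3 -m creep '[[[-0.1,0,0,0,0,0,0],[-0.2,0,0,0,0,0,0],[-0.2,0,0,0,0,0,0]]]';python3 st.py; python3 -m creep '[[[0.5,0,0,0,0,0,0],[1.5,0,0,0,0,0,0],[2.5,0,-0.5,0,0,0,0],[3,0,-3,0,0,0,0],[3,0,-6,0,0,0,0],[3,-3,-10,0,0,0,0],[3,-6,-14,0,0,0,0],[3,-7,-15,0,0,0,0],[3,-7,-15,0,0,0,0]]]';python3 st.py
python3 - <<'E'
from station import bot
import cv2,numpy as np
im,d=bot.read_camera('wrist'); cv2.imwrite('pics/w15.png',im)
E
```

```text
t: 31.05
eef_pos: [0.583, 0.1393, 0.0404]
tool_rot: [-0.001, 0.789, 0.615, 0.001]
contact_force: [3.4, 7.4, -2.4]
gripper_width: 0.003
t 31.05 tester mm -7.8 84.1 40.44 F tester 1.46 7.96 -2.44 F [ 3.38  7.36 -2.44]
t: 32.17
eef_pos: [0.5219, 0.1837, 0.1908]
tool_rot: [-0.0, 0.789, 0.615, 0.001]
contact_force: [0.4, -0.8, -0.2]
gripper_width: -0.0
t 32.17 tester mm -78.0 112.2 190.79 F tester 0.6 -0.7 -0.17 F [ 0.41 -0.82 -0.17]
```

View pics/w15.png

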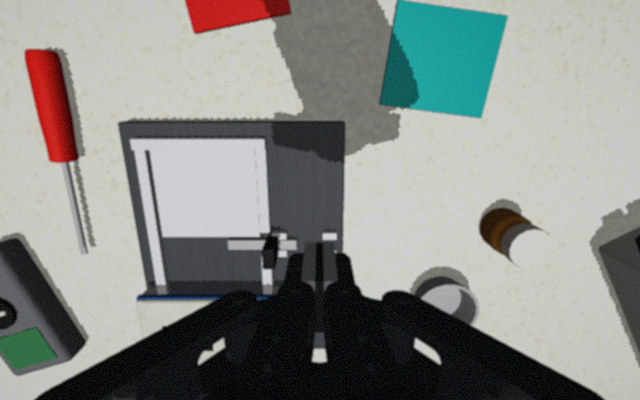

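```bash
python3 edge.py 227,245,23.5 163,237.5,22 262,237.5,22; python3 -c "
from station import bot
print(bot.hand_in())"
```

```text
227,245,23.5 -7.3 17.8
163,237.5,22 -14.9 -47.2
262,237.5,22 -15.0 53.7
the job is handed in; nothing more can be done
None
```

The tile is home against the front stop and the lock bolt is fully across behind it. I handed the job in at about 32 s with the gripper clear and about 0 N on the wrist.

- **Tile:** I dragged it out with shut fingers, pressing 12–19 N while it moved, until it met the stop. The first attempt slipped about 11 mm because the pressing force fell to 6 N. The highest pressing reading was 18.9 N; forces were only sampled between moves.
- **Squareness:** In the last picture the tile's far edge reads x = -14.9 and -15.0 mm at its two ends; home is -15 mm. It lies towards the +y rail, within its play.
- **Bolt:** The first push stopped hard after only about 37 mm, and I read up to 17 N there. To check, I drew the bolt back to its other stop, which gave a total travel of about 45.5 mm. So it had started about 8 mm across, and the stop was its real end stop.
- **Second push:** I pushed the bolt to the same end stop again, up to about 8 N. The tongue tip ends at y ≈ 18 mm, the same place as before. When I looked part-way through, it lay clear of the tile's far edge by about 2–3 mm.
- **Disagreements:** My tester position differed by 2–3 mm between the top, scene and wrist cameras. I relied on contact forces for the final positions.
- **Other objects:** The meter, driver, dish and jar were not touched, and look where they were in the last wrist picture.

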